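# Set the trip dog of a slide table to a longer spacer block

## Robot

A 7-joint arm with a two-finger parallel gripper is mounted at the origin on a cart in front of the work surface, level with it; the furniture and walls round the work are solid. World frame = base frame: x ahead of the robot, y to its left, z up, the work surface at z = 0. Lengths are in m, angles in rad, forces in N, time in s.
With the tool pointing down it reaches from about 0.425 to 0.95 m from the base axis. Payload 4.7 kg.
Tool frame: the origin (TCP) lies between the finger pads; the fingertips stand 17 mm ahead of it and the grasp point (between the pads) lies 2 mm behind it; z points along the fingers, y is the line along which they close (so a half turn about z gives the same grasp; the last joint's range is limited). The gripper opens to 87 mm and grips with 3 to 60 N. Pads are 19 mm wide; open, the fingers measure 117 mm over their backs; the gripper's body (75 mm by 190 mm) begins 51 mm behind the grasp point.
Start: joints at [1.231, 0.469, -0.049, 1.532, 0.024, 1.141, -0.082], TCP at [0.206, -0.643, 0.24] pointing down, gripper open.
Joint ranges: [-2.59, 2.59], [-0.33, 1.99], [-1.39, 1.29], [0.1, 2.45], [-1.04, 4.18], [0.21, 1.99], [-2.66, 2.66]. Speed limits (rad/s): [2.57, 2.57, 3.14, 3.14, 3.14, 3.14, 3.14].

## Interface

Orientations are given as a unit quaternion [w, x, y, z].
In Python, from rig import r gives the robot as it stands.
- The arm moves only by the shell command python3 inch.py FILE [FORCE], which reads ROWS from the file FILE. ROWS is a JSON list that holds a single list of rows (three levels of brackets), with 1 to 12 rows, each of 7 numbers: the finger opening in m, then dx, dy, dz in m, then a rotation vector rx, ry, rz in rad; each row shifts and turns the commanded pose from where the row before left it, along the tool's axes as they then stand; what a row does not reach is not made up. A row lasts 1/10 s, in which the tool goes at most 0.05 m and 0.15 rad, less where a joint would pass 70% of its speed; a pose out of reach is approached as far as the arm can. The fingers move at their own pace and stop on an object; FORCE is the grip in N (left out, the last holds). Time passes only in rows, so rows that do not move let the fingers close. It prints the time, the measured TCP pose, the force, the opening and the grip force at its end. Input that does not fit is refused with a message, and nothing moves.
- r.read_state(): the state, without advancing time (a new reading comes with each control period).
- r.snapshot(name): name is "side" or "top" or "wrist"; returns the picture (400x640x3 uint8, blue, green, red); there is no depth.
- r.calibration(name): a dict with "vfov" (degrees; the focal length in pixels is half the picture's height over the tangent of half this angle, whatever the lens; pixels are square), "cx", "cy" (the principal point, pixels), "distortion" ([k1, k2, p1, p2, k3] as OpenCV has them; the pictures are not rectified), "pose" (4x4, takes a point from camera to world coordinates). Camera axes: x right, y up, looking along -z (the intrinsics and any distortion apply to the point x, -y, -z); pixel columns grow to the right and rows downward; lengths in m; the calibration is good to about 2 mm. A picture is of the moment at which its call begins: read the wrist's pose just before it. calibration takes no time and is no camera call; for the wrist camera it gives the pose at the moment of the call.
- r.close_job(): hands the job in; it is judged then, once.
The state is a dict: "time_s": time; "joint_positions": joint angles; "dq": joint speeds; "joint_efforts": joint torques, N m; "position": TCP position; "tool_rot": TCP orientation; "wrist_force": force on the tool from outside, world axes, zero at the start; "moment": the same for the moment, N m; "width": finger opening in m; "gripper_force": force on a finger pad.
Only numpy, scipy, OpenCV 4.12 (cv2) and the standard library are available. Lean on these libraries where they do the work, as an engineer would, in place of code of your own. Each camera call takes 0.05 s, during which the arm holds its last target. There are 200 camera calls.

## Task

The slide table is still set up with the short wide block: lift that block off the bed and set it flat on the bench, lay the narrow 100 mm block flat and lengthwise between the rails in its place, and bring the carriage up until the block is held snug and square between carriage and end stop. Then slide the trip dog along its bar against the limit switch's roller lever, just until the switch clicks and no further - never into overtravel - and leave it set there, with the carriage still snug. Leave the other things on the bench where they are.

Things in the scene. Friction and masses are not known exactly. Their poses are not given: they have to be found in the camera images.
- slide_table: fixed slide table: aluminium base 124 mm (x) by 288 mm (y, -160 to +128), 12 mm thick. Origin: underside, midway between the rails; z up. Rails along y at x = -42 and 42 (12 mm wide, top z 24) leave a bed 72 mm wide at z = 12. On the -x side an ear (x -146 to -62, y -83 to -7) carries the limit switch (x -142 to -100, y -94 to -16, top z 51), its lever on top
- stop_face (a point): centre of the face of the steel end stop (108 mm wide, 26 mm thick, top z 52) that stands across the bed at the table's -y end; this point is at (0, -130, 31) mm in the table's frame, the face looks to +y
- carriage (a joint): carriage (120 mm wide, 70 long, top z 50) on the rails: m along table -y, 0 backed off, 0.155 at the bare stop. 4.5 N of friction; stays where left. Its centre is at table y = 60 mm - this value; its front pusher face (z 14 to 50) 35 mm ahead (-y) of that, so it reads 0.055 with a 100 mm block snug between it and the stop
- carriage_knob (a point): middle of the round black knob on the carriage (32 mm diameter, z 58 to 89, this point at 75 mm), 25 mm to -x of the carriage's centre: take it from above to slide the carriage
- dog (a joint): trip dog's position on its bar along the carriage's -x side: m along table -y, -0.042 to 0.042, 0 = level with the carriage's centre. 7 N of friction (more than the carriage, so the dog pulls a free carriage along); stays where left. Dark steel, 26 x 36 mm, top z 68; its bright nose face is 28 mm ahead (-y) of its centre at the roller's height
- dog_grip (a point): middle of the dog's upright black thumb grip: 14 mm thick (table x), 26 mm wide (y), z 68 to 100 mm, this point at 88.5, over the dog's centre, at table x = -75 mm. All else near it is lower than z = 70, but for the carriage knob
- switch_lever (a joint): angle (rad) of the switch's 45 mm lever, which turns on an upright shaft at table (-121, -41) mm; 0 = free, grows as the dog pushes the roller to table -y; sprung back. It resists with 4 N near 0.2, then gives way; clicks at 0.35 (roller pushed 15.5 mm); stays where the dog holds it; stiffer from 0.44; overtravel beyond 0.58 (25.5 mm). Two scale marks by the lever's tail show these limits
- roller (a point): centre of the white roller (18 mm diameter, z 58 to 69 mm) at the lever's end; free, it lies at (-77, -30) mm in the table's frame, in line with the dog's nose
- short_block: plain fir block, short and wide: 60 (x) x 85 (y) x 38 mm (z), 0.1 kg; origin at the centre of its underside; at the start it lies loosely on the bed between the rails, y lengthwise, between carriage and end stop. Take it across its 60 mm
- long_block: plain fir block, longer and narrower: 45 (x) x 100 (y) x 38 mm (z), 0.09 kg; origin at the centre of its underside; on the bench in front of the table, to one side or the other of the switch
- tape_measure: yellow tape measure 43 (x) x 84 (y) x 66 mm high standing on the bench in front of the table, on the other side of the switch; bystander; origin at its underside
- thin_board: plain fir board 60 (x) x 130 (y) x 18 mm, half as thick as the blocks, on the bench at the right, by the bench's post; bystander; origin at the centre of its underside
- masking_tape: roll of masking tape lying flat, 91 mm diameter, 24 mm high, on the bench at the left; bystander; origin at the centre of its underside
- oil_can: small copper-coloured oil can, 68 x 89 mm, 150 mm high with its spout, standing to the right of the table, past the end stop; bystander; origin at its underside

How it is judged:
On the way, in this order (a step that is already met when the one before it is completed fails the run):
1. the short block is set down flat on the bench and released (height (world z) of short_block below 0.006 m and angle between short_block's own z axis and vertical below 0.1 rad and linear speed of short_block below 0.02 m/s and contact force between the fingers and short_block below 0.1 N), for 0.2 s.
2. the narrow 100 mm block lies flat on the bed between the rails, lengthwise, released (x of long_block in the frame of slide_table between -0.02 and 0.02 m and z of long_block in the frame of slide_table between 0.008 and 0.016 m and angle between long_block's own z axis and vertical below 0.06 rad and angle between the y axis of long_block and the y axis of slide_table, either way round below 0.3 rad and contact force between the fingers and long_block below 0.1 N), for 0.2 s.
3. the carriage has brought the block snug and square against the end stop (value of joint carriage between 0.051 and 0.059 m and y of long_block in the frame of slide_table between -0.084 and -0.075 m and angle between the y axis of long_block and the y axis of slide_table, either way round below 0.06 rad), for 0.2 s.
At the end, for the whole second after the job is handed in: the lever rests between click (0.35 rad) and overtravel (0.58 rad); carriage at 51 to 59 mm; the 100 mm block flat on the bed, released, touching stop and carriage within 5 mm and square within 0.06 rad; the short block flat, still and released on the bench (all of step 1 and all of step 2 and all of step 3 and value of joint switch_lever between 0.35 and 0.58 rad and velocity of joint switch_lever between -0.05 and 0.05 rad/s).
It fails at once if the lever is pushed into overtravel (beyond 0.58 rad) (value of joint switch_lever above 0.58 rad).
It fails at once if a bystander is moved more than 40 mm (distance of any of thin_board, masking_tape, oil_can, tape_measure from where it was at the start of the episode above 0.04 m).
It fails at once if the oil can is tipped (angle between oil_can's own z axis and vertical above 0.4 rad).
It also fails if it takes over 67 s, if anything falls off the work surface, if the arm or the gripper's body presses on something with over 40 N, if the wrist force passes 120 N, or if a joint passes its speed limit or range.

## Working session

There is one attempt and no reset: what is moved stays moved. The work goes in short steps, Python scripts to look and compute and a shell command to move; the robot and the scene stay as the last step left them, time stands still between calls to the robot, and variables do not carry over. Pictures are saved under pics/ and viewed, at most 10 in all, crops included, and the job is handed in when it is done.

```bash
ls; mkdir -p pics; cat > h.py <<'E'
import numpy as np, cv2
from rig import r
from scipy.spatial.transform import Rotation as R
def cam(n):
    c=r.calibration(n); f=200/np.tan(np.radians(c["vfov"])/2)
    K=np.array([[f,0,c["cx"]],[0,f,c["cy"]],[0,0,1]]); return K,np.array(c["distortion"],float),np.array(c["pose"])
def ray(n,uv,C=None):
    K,d,P=C or cam(n)
    p=cv2.undistortPoints(np.array(uv,float).reshape(-1,1,2),K,d).reshape(-1,2)
    v=np.c_[p[:,0],-p[:,1],-np.ones(len(p))]@P[:3,:3].T
    return P[:3,3],v
def onz(n,uv,z,C=None):
    o,v=ray(n,uv,C); return o+v*((z-o[2])/v[:,2])[:,None]
def proj(n,X,C=None):
    K,d,P=C or cam(n); X=(np.atleast_2d(X)-P[:3,3])@P[:3,:3]; X=X*[1,-1,-1]
    return cv2.projectPoints(X,np.zeros(3),np.zeros(3),K,d)[0].reshape(-1,2)
def st():
    s=r.read_state(); q=s["tool_rot"]; Rm=R.from_quat([q[1],q[2],q[3],q[0]]).as_matrix()
    return np.array(s["position"]),Rm,s
E
python3 - <<'E'
from h import *
for n in("top","side"):
    cv2.imwrite(f"pics/{n}0.png",r.snapshot(n)); K,d,P=cam(n); print(n,K[0,0],K[:2,2],d,P.round(3).tolist())
p,Rm,s=st(); print(p,Rm.round(3),s["time_s"],s["width"])
E
```

```text
inch.py
pics
rig.py
top 429.8185042164595 [321.53222738 195.49355288] [-0.013408  0.        0.        0.        0.      ] [[-0.008, 0.982, -0.191, 0.309], [-1.0, -0.005, 0.02, 0.325], [0.019, 0.191, 0.981, 1.234], [0.0, 0.0, 0.0, 1.0]]
side 399.4414465711852 [315.59879147 206.0621882 ] [-0.06227437  0.          0.          0.          0.        ] [[-0.91, 0.275, -0.312, 0.201], [-0.416, -0.593, 0.689, 1.024], [0.004, 0.757, 0.654, 0.752], [0.0, 0.0, 0.0, 1.0]]
[ 0.2062589  -0.64218292  0.2386259 ] [[ 0.952  0.306 -0.001]
 [ 0.306 -0.952  0.002]
 [-0.    -0.002 -1.   ]] 0.1 0.08703849509236186
```

View pics/top0.png

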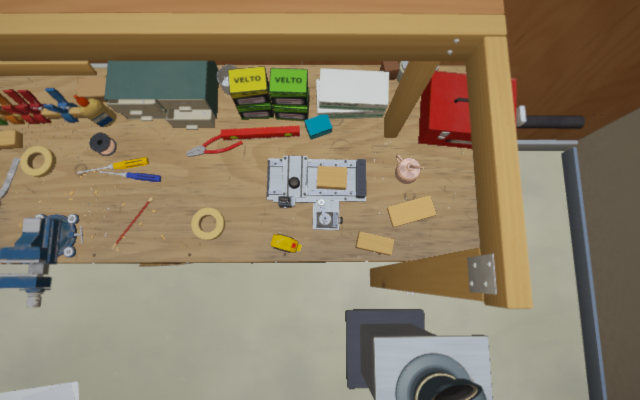

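View pics/side0.png

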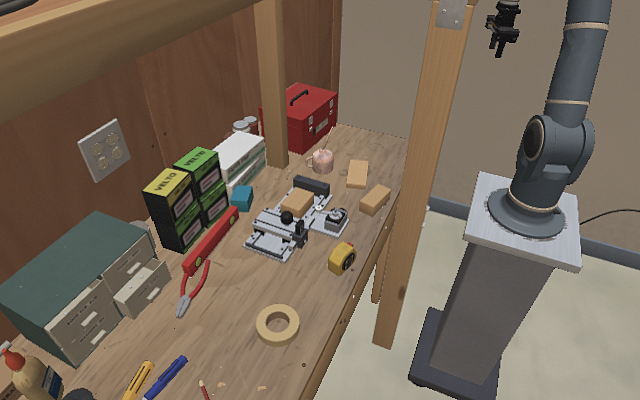

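The top view shows the table at px (268–366, 157–203) with the end stop at right (world -y) and the switch below it at (326,215). The short block is at (332,178), the long block at (375,243), the yellow tape measure at (286,243), the thin board at (412,211) and the can at (408,168). The side view agrees.

```bash
python3 - <<'E'
from h import *
im=cv2.imread("pics/top0.png")
c=cv2.resize(im[150:262,262:440],None,fx=4,fy=4,interpolation=cv2.INTER_CUBIC); cv2.imwrite("pics/crop.png",c)
C=cam("top")
def blob(box,z,lo,hi):
    x0,y0,x1,y1=box; h=cv2.cvtColor(im[y0:y1,x0:x1],cv2.COLOR_BGR2HSV)
    m=cv2.inRange(h,np.array(lo),np.array(hi)); cs=cv2.findContours(m,cv2.RETR_EXTERNAL,cv2.CHAIN_APPROX_NONE)[0]
    k=max(cs,key=cv2.contourArea); bx=cv2.boxPoints(cv2.minAreaRect(k))+[x0,y0]
    W=onz("top",bx,z,C); e=np.roll(W,-1,0)-W; print(bx.round(1).tolist(),"ctr",W.mean(0).round(4),"sides",np.linalg.norm(e,axis=1).round(4),"ang",np.degrees(np.arctan2(e[:,1],e[:,0])).round(1))
for n,b,z in(("short",(312,162,352,194),.05),("long",(352,228,398,258),.038),("board",(384,192,440,230),.018)):
    print(n, cv2.cvtColor(im,cv2.COLOR_BGR2HSV)[(b[1]+b[3])//2,(b[0]+b[2])//2]); blob(b,z,(10,100,170),(22,200,255))
print(onz("top",[[293,183],[266,158],[366,158],[366,203],[268,203]],.012,C).round(3))
print(onz("top",[[293.5,183]],.089,C), proj("top",[[0.55,0,0.],[0.0,0,0]],C))
E
```

```text
short [ 20 113 189]
[[317.0, 185.3], [318.1, 165.8], [346.3, 167.4], [345.2, 186.8]] ctr [0.5955 0.2723 0.05  ] sides [0.0569 0.0805 0.0569 0.0798] ang [ -3.5 -93.5 175.8  86.5]
long [ 20 113 187]
[[356.0, 246.1], [359.5, 230.9], [394.3, 238.9], [390.8, 254.2]] ctr [0.4084 0.1531 0.038 ] sides [0.0438 0.0996 0.0438 0.0989] ang [ -14.4 -103.4  164.7   76.6]
board [ 19 111 196]
[[387.3, 206.4], [430.3, 194.3], [435.9, 214.4], [392.9, 226.4]] ctr [0.5017 0.0418 0.018 ] sides [0.1314 0.0602 0.1303 0.0597] ang [ -74.7 -167.6  105.1   13.5]
[[0.585 0.383 0.012]
 [0.661 0.463 0.012]
 [0.66  0.168 0.012]
 [0.525 0.172 0.012]
 [0.526 0.455 0.012]]
[[0.56760637 0.37840482 0.089     ]] [[423.63579808 194.97304604]
 [434.26208594 394.46767439]]
```

View pics/crop.png

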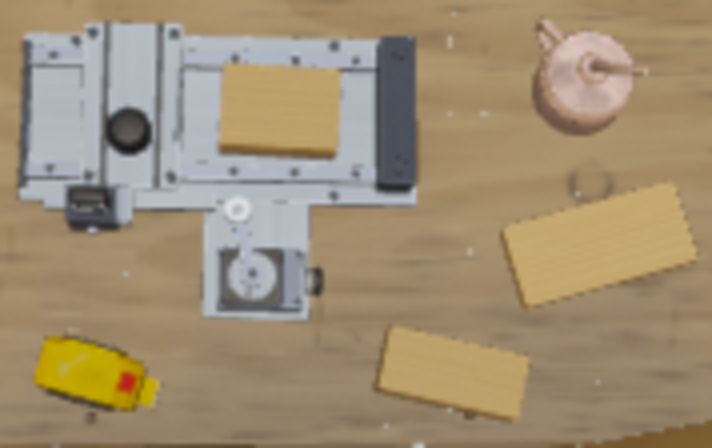

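```bash
python3 - <<'E'
from h import *
def pl(n,uv):
    o,v=ray(n,uv); N=np.cross(v[0],v[1]); return N,N@o
# post edges as vertical planes -> x,y  (horizontal parts)
for t in ([[374,268],[470,252]],[[374,287],[470,294]]):
    for s in ([[433,30],[376,340]],[[470,30],[398,345]]):
        a,b=pl("top",t);c,d=pl("side",s)
        print(np.linalg.solve([a[:2]/1,c[:2]],[b,d]).round(3), (a/np.linalg.norm(a)).round(2),(c/np.linalg.norm(c)).round(2))
print(onz("side",[[385,340]],-.9))
for z in (0,.3,.6,.9): print(z,onz("top",[[485,275],[505,200],[505,60]],z).round(2).tolist())
E
```

```text
[-0.287  4.214] [-0.99 -0.15 -0.  ] [ 0.99  0.15 -0.  ]
[0.174 1.228] [-0.99 -0.15 -0.  ] [ 1.    0.07 -0.02]
[0.302 0.341] [-1.    0.08  0.01] [ 0.99  0.15 -0.  ]
[ 0.268 -0.073] [-1.    0.08  0.01] [ 1.    0.07 -0.02]
[[ 0.30899323  0.00369459 -0.9       ]]
0 [[0.32, -0.16, 0.0], [0.53, -0.24, 0.0], [0.98, -0.28, 0.0]]
0.3 [[0.31, -0.04, 0.3], [0.48, -0.1, 0.3], [0.82, -0.13, 0.3]]
0.6 [[0.31, 0.07, 0.6], [0.42, 0.03, 0.6], [0.66, 0.01, 0.6]]
0.9 [[0.31, 0.19, 0.9], [0.37, 0.17, 0.9], [0.49, 0.16, 0.9]]
```

```bash
python3 - <<'E'
from h import *
def tri(a,b):
    o1,v1=ray("top",[a]);o2,v2=ray("side",[b]);v1=v1[0];v2=v2[0]
    t=np.linalg.lstsq(np.c_[v1,-v2],o2-o1,rcond=None)[0]; A=o1+t[0]*v1;B=o2+t[1]*v2; return ((A+B)/2).round(3),np.linalg.norm(A-B).round(3)
print(tri((468,257),(441,24)),tri((470,293),(463,27)))
print("oil", tri((408,168),(322,160)), "tape",tri((286,243),(343,258)))
im=r.snapshot("wrist"); cv2.imwrite("pics/w0.png",im); print(cam("wrist"))
for n in("top","side"):
    a=cv2.imread(f"pics/{n}0.png"); 
side=cv2.imread("pics/side0.png"); cv2.imwrite("pics/sc.png",cv2.resize(side[:,360:600],None,fx=1.5,fy=1.5))
E
```

```text
(array([0.338, 0.056, 0.486]), np.float64(0.013)) (array([0.283, 0.058, 0.488]), np.float64(0.001))
oil (array([0.623, 0.049, 0.029]), np.float64(0.004)) tape (array([0.409, 0.402, 0.021]), np.float64(0.002))
(array([[313.02604486,   0.        , 315.61453477],
       [  0.        , 313.02604486, 202.36302006],
       [  0.        ,   0.        ,   1.        ]]), array([0.00250198, 0.        , 0.        , 0.        , 0.        ]), array([[ 0.30571022,  0.91459371,  0.26468775,  0.27894687],
       [-0.95212285,  0.29419207,  0.08314503, -0.6200635 ],
       [-0.00182511, -0.27743354,  0.9607431 ,  0.38334957],
       [ 0.        ,  0.        ,  0.        ,  1.        ]]))
```

View pics/w0.png

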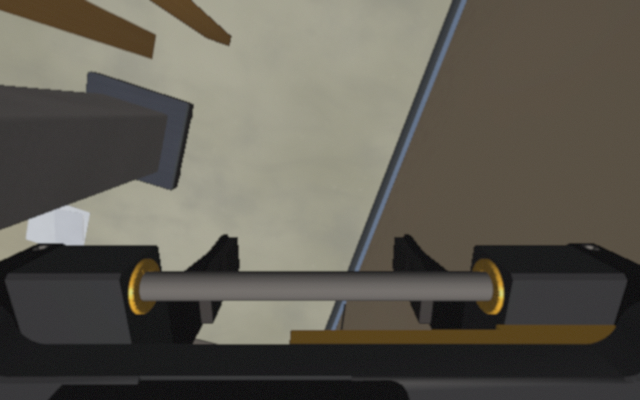

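The wrist view shows only floor, wall and post feet. The front post and side beam stand between the start pose and the work: their +y face is at y≈0.057, with the underside at z≈0.49. I'll measure the overhead shelf edge before planning a route.

```bash
python3 - <<'E'
from h import *
for u in (100,300):
  for z in (.45,.5,.55,.6,.65,.7):
    A=onz("top",[[u,62],[u,12],[u,40]],z); print(u,z,A[:,0].round(3),A[0,1].round(3),proj("side",A).round(0).tolist())
print(onz("top",[[500,270],[530,300],[470,300]],.59).round(3))
a=cv2.imread("pics/side0.png"); b=cv2.imread("pics/top0.png")
cv2.imwrite("pics/ov.png",np.vstack([a[:120],b[:120],b[230:320]]))
E
```

```text
100 0.45 [0.732 0.842 0.78 ] 0.743 [[59.0, 147.0], [6.0, 135.0], [35.0, 142.0]]
100 0.5 [0.705 0.808 0.75 ] 0.717 [[74.0, 111.0], [21.0, 101.0], [50.0, 107.0]]
100 0.55 [0.678 0.774 0.72 ] 0.69 [[90.0, 72.0], [38.0, 65.0], [67.0, 69.0]]
100 0.6 [0.651 0.74  0.69 ] 0.663 [[109.0, 29.0], [57.0, 24.0], [85.0, 27.0]]
100 0.65 [0.624 0.706 0.66 ] 0.637 [[129.0, -17.0], [78.0, -19.0], [106.0, -18.0]]
100 0.7 [0.597 0.672 0.63 ] 0.61 [[152.0, -66.0], [102.0, -66.0], [130.0, -66.0]]
300 0.45 [0.732 0.842 0.78 ] 0.35 [[218.0, 55.0], [177.0, 48.0], [200.0, 52.0]]
300 0.5 [0.705 0.808 0.75 ] 0.348 [[226.0, 32.0], [185.0, 26.0], [208.0, 29.0]]
300 0.55 [0.678 0.774 0.72 ] 0.347 [[235.0, 7.0], [195.0, 2.0], [217.0, 4.0]]
300 0.6 [0.651 0.74  0.69 ] 0.345 [[245.0, -21.0], [205.0, -25.0], [227.0, -23.0]]
300 0.65 [0.624 0.706 0.66 ] 0.344 [[256.0, -51.0], [217.0, -54.0], [238.0, -52.0]]
300 0.7 [0.597 0.672 0.63 ] 0.342 [[268.0, -85.0], [230.0, -86.0], [251.0, -85.0]]
[[0.32  0.047 0.59 ]
 [0.276 0.006 0.59 ]
 [0.277 0.095 0.59 ]]
```

View pics/ov.png

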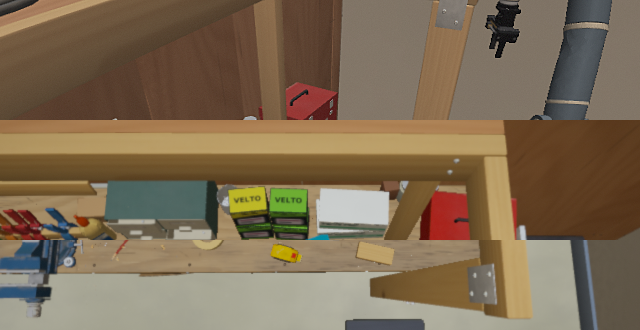

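The overhead front beam is at x≈0.69–0.75, z≈0.53–0.6. The side beam is at z≈0.49–0.6, y≈-0.03 to 0.06. I'll rise above them, cross over, come down in front (x≈0.5), then move in underneath.

```bash
echo '[[[0.087, 0, 0, -0.047, 0, 0, -0.126], [0.087, 0, 0, -0.047, 0, 0, -0.126], [0.087, 0, 0, -0.047, 0, 0, -0.126], [0.087, 0, 0, -0.047, 0, 0, -0.126], [0.087, 0, 0, -0.047, 0, 0, -0.126], [0.087, 0, 0, -0.047, 0, 0, -0.126], [0.087, 0, 0, -0.047, 0, 0, -0.126], [0.087, 0, 0, -0.047, 0, 0, -0.126], [0.087, 0, 0, -0.047, 0, 0, -0.126], [0.087, 0, 0, -0.047, 0, 0, -0.126], [0.087, 0, 0, 0, 0, 0, 0]]]' > mv.in && python3 inch.py mv.in; python3 -c "
from h import *
p,R_,s=st();print(p,R_.round(3).tolist(),np.round(s['joint_positions'],3),s['wrist_force'])"
```

```text
time_s: 1.25
position: [0.199, -0.6294, 0.6529]
tool_rot: [0.018, 0.734, 0.679, -0.012]
wrist_force: [-0.3, 0.6, 1.3]
width: 0.0873
gripper_force: 0.0
[ 0.19896976 -0.62937273  0.65294381] [[0.077, 0.997, 0.007], [0.996, -0.077, -0.042], [-0.042, 0.01, -0.999]] [ 1.081  0.425  0.252  0.698 -0.108  1.986  1.186] [-0.29364265  0.61543476  1.3337271 ]
```

```bash
echo '[[[0.087, 0.046, 0.0145, -0.005, 0, 0, 0], [0.087, 0.046, 0.0145, -0.005, 0, 0, 0], [0.087, 0.046, 0.0145, -0.005, 0, 0, 0], [0.087, 0.046, 0.0145, -0.005, 0, 0, 0], [0.087, 0.046, 0.0145, -0.005, 0, 0, 0], [0.087, 0.046, 0.0145, -0.005, 0, 0, 0], [0.087, 0.046, 0.0145, -0.005, 0, 0, 0], [0.087, 0.046, 0.0145, -0.005, 0, 0, 0]]]' > mv.in && python3 inch.py mv.in; python3 -c "
from h import *
p,R_,s=st();print(p,R_.round(3).tolist(),np.round(s['joint_positions'],3),s['wrist_force'])"
```

```text
time_s: 2.05
position: [0.3444, -0.2661, 0.6771]
tool_rot: [0.015, 0.731, 0.682, -0.009]
wrist_force: [1.6, -1.2, 0.4]
width: 0.0868
gripper_force: 0.0
[ 0.34438679 -0.26612099  0.67705325] [[0.07, 0.998, 0.007], [0.997, -0.07, -0.034], [-0.034, 0.01, -0.999]] [ 0.573 -0.006 -0.029  1.175  0.027  1.949  0.484] [ 1.56164595 -1.24995076  0.37023456]
```

```bash
echo '[[[0.087, 0.047, 0.007, -0.005, 0, 0, 0], [0.087, 0.047, 0.007, -0.005, 0, 0, 0], [0.087, 0.047, 0.007, -0.005, 0, 0, 0], [0.087, 0.047, 0.007, -0.003, 0, 0, 0], [0.087, 0.047, 0.007, -0.003, 0, 0, 0], [0.087, 0.047, 0.007, -0.003, 0, 0, 0], [0.087, 0.047, 0.007, -0.002, 0, 0, 0], [0.087, 0.047, 0.007, -0.002, 0, 0, 0], [0.087, 0.047, 0.007, -0.002, 0, 0, 0], [0.087, 0.047, 0.007, -0.002, 0, 0, 0], [0.087, 0.047, 0.007, 0, 0, 0, 0], [0.087, 0.02, 0.007, 0, 0, 0, 0]]]' > mv.in && python3 inch.py mv.in; python3 -c "
from h import *
p,R_,s=st();print(p,R_.round(3).tolist(),np.round(s['joint_positions'],3),s['wrist_force'])"
```

```text
time_s: 3.25
position: [0.4516, 0.1913, 0.6798]
tool_rot: [0.015, 0.731, 0.682, -0.004]
wrist_force: [1.1, -0.7, -0.3]
width: 0.0873
gripper_force: 0.0
[0.45155885 0.19129082 0.6798329 ] [[0.069, 0.997, 0.016], [0.997, -0.068, -0.027], [-0.026, 0.018, -0.999]] [-0.547  0.108  0.049  1.047  0.029  1.986 -0.555] [ 1.06221652 -0.73683096 -0.31853347]
```

```bash
cat >> h.py <<'E'
def go(x,y,z,yaw):  # prints tool-axis shift and rotvec to reach target (tool x at yaw deg, z down)
    p,Rm,s=st(); a=np.radians(yaw); X=np.array([np.cos(a),np.sin(a),0]); D=np.c_[X,np.cross([0,0,-1],X),[0,0,-1]]
    print("p",p.round(4),"shift(now axes)",(Rm.T@(np.array([x,y,z])-p)).round(4),"(end axes)",(D.T@(np.array([x,y,z])-p)).round(4),"rot",R.from_matrix(Rm.T@D).as_rotvec().round(4),"F",np.round(s["wrist_force"],1),"w",round(s["width"],4),"t",round(s["time_s"],2),"q6",np.round(s["joint_positions"][5],2))
E
echo '[[[0.087, 0.008, 0, 0.047, 0, 0, 0], [0.087, 0.008, 0, 0.047, 0, 0, 0], [0.087, 0.008, 0, 0.047, 0, 0, 0], [0.087, 0.008, 0, 0.047, 0, 0, 0], [0.087, 0.008, 0, 0.047, 0, 0, 0], [0.087, 0.008, 0, 0.047, 0, 0, 0], [0.087, 0.008, 0.003, 0.04, 0, 0, 0], [0.087, 0.008, 0.003, 0, 0, 0, 0]]]' > mv.in && python3 inch.py mv.in; python3 -c "
from h import *
go(.6,.272,.28,90)"
```

```text
time_s: 4.05
position: [0.4641, 0.2434, 0.3516]
tool_rot: [0.014, 0.731, 0.682, -0.009]
wrist_force: [-0.3, 0.2, -0.2]
width: 0.0871
gripper_force: 0.0
p [0.4641 0.2434 0.3516] shift(now axes) [0.0402 0.133  0.0715] (end axes) [0.0286 0.1359 0.0716] rot [ 0.0077  0.033  -0.0686] F [-0.3  0.2 -0.2] w 0.0871 t 4.05 q6 1.29
```

```bash
echo '[[[0.087, 0, 0.04, 0.02, 0.003, 0.011, -0.023], [0.087, 0, 0.04, 0.02, 0.003, 0.011, -0.023], [0.087, 0, 0.03, 0.02, 0.002, 0.011, -0.023], [0.087, 0, 0, 0, 0, 0, 0], [0.087, 0, 0, 0, 0, 0, 0]]]' > mv.in && python3 inch.py mv.in; python3 - <<'E'
from h import *
go(.6,.272,.28,90)
C=cam("wrist"); im=r.snapshot("wrist"); cv2.imwrite("pics/w1.png",im); import pickle; pickle.dump(C,open("w1.pkl","wb"))
E
```

```text
time_s: 4.55
position: [0.5793, 0.2388, 0.3008]
tool_rot: [0.001, 0.708, 0.707, 0.007]
wrist_force: [0.8, 0.3, -0.3]
width: 0.0869
gripper_force: 0.0
p [0.5793 0.2388 0.3008] shift(now axes) [0.0331 0.0204 0.0213] (end axes) [0.0332 0.0207 0.0208] rot [ 0.0109 -0.0091 -0.0013] F [ 0.8  0.3 -0.3] w 0.0869 t 4.55 q6 1.2
```

View pics/w1.png

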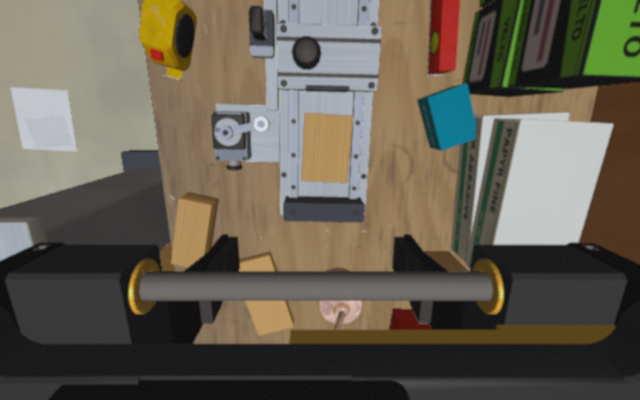

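The wrist view shows the short block at (327,148), the long block at (195,230), the stop bar at (324,209), the roller at (261,124), the knob at (306,52) and the dog grip at (258,22). I'll measure those next.

```bash
python3 - <<'E'
from h import *; import pickle
C=pickle.load(open("w1.pkl","rb")); im=cv2.imread("pics/w1.png"); H=cv2.cvtColor(im,cv2.COLOR_BGR2HSV)
def rect(box,lo,hi,z,nm):
    x0,y0,x1,y1=box; m=cv2.inRange(H[y0:y1,x0:x1],np.array(lo),np.array(hi))
    k=max(cv2.findContours(m,cv2.RETR_EXTERNAL,cv2.CHAIN_APPROX_NONE)[0],key=cv2.contourArea)
    b=cv2.boxPoints(cv2.minAreaRect(k))+[x0,y0]; W=onz("w",b,z,C); e=np.roll(W,-1,0)-W
    print(nm,b.round(1).tolist(),"c",W.mean(0).round(4),np.linalg.norm(e,axis=1).round(4),np.degrees(np.arctan2(e[:,1],e[:,0])).round(1))
print([H[p].tolist() for p in [(148,327),(225,197),(130,350),(205,325),(215,325),(52,306),(30,260),(124,261),(150,400)]])
rect((296,105,358,190),(8,90,150),(24,255,255),.050,"short")
rect((165,185,225,245),(8,90,150),(24,255,255),.038,"long")
rect((270,190,380,230),(0,0,0),(180,255,90),.052,"stop")
rect((285,30,328,72),(0,0,0),(180,255,70),.089,"knob")
rect((246,110,276,138),(0,0,215),(180,30,255),.069,"roller")
rect((246,5,276,60),(0,0,0),(180,255,70),.1,"grip")
rect((140,0,200,80),(22,120,120),(35,255,255),.066,"tapem")
# stop vertical profile and base edges horizontally
g=cv2.cvtColor(im,cv2.COLOR_BGR2GRAY).astype(int)
print("col325",g[190:226,325].tolist()); print("col300",g[190:226,300].tolist())
for v in (95,110,185): print("row",v,g[v,262:300].tolist(),g[v,350:385].tolist())
E
```

```text
[[18, 121, 177], [18, 123, 176], [18, 127, 171], [112, 36, 77], [112, 36, 78], [13, 22, 83], [10, 15, 50], [110, 35, 180], [17, 99, 154]]
short [[301.2, 179.4], [305.1, 113.1], [352.1, 115.8], [348.2, 182.1]] c [0.596  0.2723 0.05  ] [0.0822 0.0575 0.0826 0.0608] [ 85.9  -3.3 -91.8 176.4]
long [[172.0, 243.9], [178.0, 198.2], [211.0, 202.6], [204.9, 248.3]] c [0.4117 0.1693 0.038 ] [0.0679 0.0439 0.0681 0.0457] [  76.1   -8.3 -102.3  171.3]
stop [[284.0, 197.0], [363.0, 197.0], [363.0, 221.0], [284.0, 221.0]] c [0.5925 0.1936 0.052 ] [0.1028 0.033  0.105  0.0329] [ -0.2 -87.8 179.7  88.4]
knob [[293.0, 37.0], [319.0, 37.0], [319.0, 68.0], [293.0, 68.0]] c [0.5719 0.3754 0.089 ] [0.0268 0.0296 0.0275 0.0296] [ 1.00e-01 -8.99e+01 -1.80e+02  8.88e+01]
roller [[254.0, 117.0], [267.0, 117.0], [267.0, 130.0], [254.0, 130.0]] c [0.5177 0.3033 0.069 ] [0.015  0.0147 0.0152 0.0147] [-1.000e-01 -9.250e+01  1.799e+02  8.690e+01]
grip [[248.6, 7.1], [265.1, 6.2], [267.2, 40.7], [250.6, 41.7]] c [0.5248 0.3993 0.1   ] [0.0162 0.0305 0.0166 0.0305] [   3.1  -88.8 -176.9   90.4]
tapem [[139.1, 78.4
[... 877 characters left out ...]
159, 156, 156, 155, 157, 156, 154, 147, 156, 171, 175, 172, 169, 170, 170, 171, 171, 166, 161, 168, 171, 171, 172, 168, 167, 167, 169, 159, 141, 153] [175, 167, 144, 126, 147, 167, 171, 170, 168, 167, 167, 168, 170, 174, 172, 174, 174, 175, 177, 175, 172, 163, 143, 128, 125, 126, 127, 129, 130, 130, 131, 132, 132, 132, 133]
row 185 [126, 126, 127, 129, 129, 129, 127, 128, 129, 128, 128, 127, 126, 125, 125, 123, 118, 127, 154, 168, 171, 173, 170, 171, 169, 170, 174, 173, 162, 141, 122, 117, 127, 146, 153, 147, 151, 165] [147, 160, 157, 153, 152, 159, 163, 164, 163, 166, 170, 173, 173, 173, 173, 171, 163, 145, 132, 127, 126, 122, 121, 121, 121, 120, 120, 121, 122, 122, 121, 122, 122, 124, 125]
```

```bash
python3 - <<'E'
from h import *; import pickle
C=pickle.load(open("w1.pkl","rb"))
print("cam",C[2][:3,3])
print("base L",onz("w",[[265.3,95],[279.6,185]],.012,C).round(4).tolist(),"R",onz("w",[[373.4,95],[372.2,110],[367.4,185]],.012,C).round(4).tolist())
print("stop",onz("w",[[284,203],[324,203.3],[363.7,203]],.052,C).round(4).tolist(),"rear",onz("w",[[324,221]],.052,C).round(4))
print("stopface foot",onz("w",[[325,196.3]],.012,C).round(4))
print("rail inner",onz("w",[[298.5,95],[353.7,95],[298.3,110],[352.9,110]],.024,C).round(4).tolist())
E
```

```text
cam [0.57792979 0.31261877 0.44606381]
base L [[0.5167, 0.3381, 0.012], [0.5315, 0.2174, 0.012]] R [[0.6587, 0.338, 0.012], [0.658, 0.3191, 0.012], [0.656, 0.217, 0.012]]
stop [[0.5407, 0.2022, 0.052], [0.593, 0.2015, 0.052], [0.645, 0.2017, 0.052]] rear [[0.5931 0.1771 0.052 ]]
stopface foot [[0.5959 0.2006 0.012 ]]
rail inner [[0.5607, 0.3374, 0.024], [0.6312, 0.3373, 0.024], [0.5601, 0.3191, 0.024], [0.6308, 0.319, 0.024]]
```

Table frame: yaw ≈ -0.9°, origin ≈ (0.595, 0.3315), carriage ≈ 0.016, dog ≈ -0.023. The sizes check: base 124.5 mm, rail gap 70.5 mm, stop 104 mm. Now the short block.

```bash
python3 -c "
from h import *
go(.596,.272,.14,86.5)"
```

```text
p [0.5789 0.2391 0.3016] shift(now axes) [0.0313 0.0152 0.1621] (end axes) [0.0339 0.0151 0.1616] rot [ 0.0118 -0.0103  0.0609] F [0.1 1.3 0.7] w 0.087 t 4.6 q6 1.2
```

```bash
echo '[[[0.087, 0.008, 0.004, 0.0405, 0.003, -0.003, 0.015], [0.087, 0.008, 0.004, 0.0405, 0.003, -0.003, 0.015], [0.087, 0.008, 0.004, 0.0405, 0.003, -0.002, 0.015], [0.087, 0.008, 0.004, 0.0405, 0.003, -0.002, 0.015], [0.087, 0, 0, 0, 0, 0, 0], [0.087, 0, 0, 0, 0, 0, 0]]]' > mv.in && python3 inch.py mv.in; python3 -c "
from h import *
go(.596,.272,.048,86.5)"
```

```text
time_s: 5.2
position: [0.5966, 0.2712, 0.1402]
tool_rot: [-0.0, 0.728, 0.686, -0.0]
wrist_force: [0.8, -0.1, 0.2]
width: 0.0869
gripper_force: 0.0
p [0.5966 0.2712 0.1402] shift(now axes) [ 0.0007 -0.0007  0.0922] (end axes) [ 0.0007 -0.0007  0.0922] rot [-0.0001 -0.      0.0017] F [ 0.8 -0.1  0.2] w 0.0869 t 5.2 q6 0.93
```

```bash
echo '[[[0.087, 0, 0, 0.04, 0, 0, 0], [0.087, 0, 0, 0.035, 0, 0, 0], [0.087, 0, 0, 0.017, 0, 0, 0], [0.05, 0, 0, 0, 0, 0, 0], [0.05, 0, 0, 0, 0, 0, 0], [0.05, 0, 0, 0, 0, 0, 0], [0.05, 0, 0, 0, 0, 0, 0]]]' > mv.in && python3 inch.py mv.in 25; python3 -c "
from h import *
go(.58,.545,.18,90)"
```

```text
time_s: 5.9
position: [0.5977, 0.2704, 0.0485]
tool_rot: [0.0, 0.728, 0.685, 0.001]
wrist_force: [-0.7, 0.4, 0.1]
width: 0.0626
gripper_force: 0.4
p [0.5977 0.2704 0.0485] shift(now axes) [ 0.2731 -0.0343 -0.1314] (end axes) [ 0.2746 -0.0177 -0.1315] rot [ 0.0016 -0.0005 -0.0613] F [-0.7  0.4  0.1] w 0.0626 t 5.9 q6 0.76
```

```bash
echo '[[[0.05, 0, 0, 0, 0, 0, 0], [0.05, 0, 0, 0, 0, 0, 0], [0.05, 0, 0, -0.03, 0, 0, 0], [0.05, 0, 0, -0.05, 0, 0, 0], [0.05, 0, 0, -0.05, 0, 0, 0], [0.05, 0, 0, 0, 0, 0, 0]]]' > mv.in && python3 inch.py mv.in; python3 -c "
from h import *
go(.58,.545,.18,90)"
```

```text
time_s: 6.5
position: [0.6013, 0.272, 0.185]
tool_rot: [0.002, 0.729, 0.685, 0.007]
wrist_force: [0.6, -0.0, -0.1]
width: 0.0597
gripper_force: 25.0
p [0.6013 0.272  0.185 ] shift(now axes) [ 0.2711 -0.0382  0.0064] (end axes) [ 0.273  -0.0213  0.005 ] rot [ 0.0128 -0.0066 -0.0615] F [ 0.6 -0.  -0.1] w 0.0597 t 6.5 q6 1.0
```

```bash
echo '[[[0.05, 0.045, -0.005, 0, 0.002, -0.001, -0.01], [0.05, 0.045, -0.005, 0, 0.002, -0.001, -0.01], [0.05, 0.045, -0.005, 0, 0.002, -0.001, -0.01], [0.05, 0.045, -0.005, 0, 0.002, -0.001, -0.01], [0.05, 0.045, -0.005, 0, 0.002, -0.001, -0.01], [0.05, 0.045, -0.005, 0, 0.002, -0.001, -0.01], [0.05, 0, 0, 0.04, 0, 0, 0], [0.05, 0, 0, 0.04, 0, 0, 0], [0.05, 0, 0, 0.04, 0, 0, 0], [0.05, 0, 0, 0, 0, 0, 0]]]' > mv.in && python3 inch.py mv.in; python3 - <<'E'
from h import *
go(.58,.545,.0375,90); cv2.imwrite("pics/top1.png",r.snapshot("top"))
a=cv2.imread("pics/top1.png"); b=cv2.imread("pics/top0.png"); 
s=r.snapshot("side"); cv2.imwrite("pics/p1.png",np.hstack([cv2.resize(a[120:270,190:400],None,fx=1.8,fy=1.8),cv2.resize(s[150:300,220:420],None,fx=1.8,fy=1.8)]))
E
```

```text
time_s: 7.5
position: [0.571, 0.5361, 0.0473]
tool_rot: [-0.002, 0.707, 0.707, -0.015]
wrist_force: [-1.0, -0.7, -2.4]
width: 0.0591
gripper_force: 25.0
p [0.571  0.5361 0.0473] shift(now axes) [0.009  0.0092 0.0095] (end axes) [0.0089 0.009  0.0098] rot [-0.0235  0.0175 -0.0009] F [-1.  -0.7 -2.4] w 0.0591 t 7.5 q6 0.99
```

View pics/p1.png

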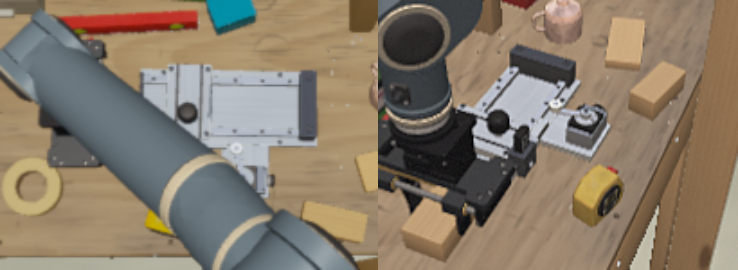

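The short block is in the gripper, over clear bench left of the table.

```bash
echo '[[[0.05, 0.003, 0, 0.005, -0.023, 0.017, 0], [0.05, 0, 0, 0.0045, 0, 0, 0], [0.05, 0, 0, 0, 0, 0, 0], [0.087, 0, 0, 0, 0, 0, 0], [0.087, 0, 0, 0, 0, 0, 0], [0.087, 0, 0, 0, 0, 0, 0], [0.087, 0, 0, 0, 0, 0, 0]]]' > mv.in && python3 inch.py mv.in; python3 -c "
from h import *
go(.44,.18,.2,75)"
```

```text
time_s: 8.3
position: [0.5753, 0.5431, 0.0465]
tool_rot: [-0.0, 0.708, 0.707, 0.007]
wrist_force: [0.5, -0.1, -0.4]
width: 0.0833
gripper_force: 0.0
p [0.5753 0.5431 0.0465] shift(now axes) [-0.3616 -0.1332 -0.1587] (end axes) [-0.3858 -0.0367 -0.1535] rot [ 0.0087 -0.0119  0.2605] F [ 0.5 -0.1 -0.4] w 0.0833 t 8.3 q6 0.94
```

```bash
echo '[[[0.087, 0, 0, -0.03, 0, 0, 0], [0.087, 0, 0, -0.05, 0, 0, 0], [0.087, 0, 0, -0.05, 0, 0, 0], [0.087, -0.03, 0, -0.03, 0.004, -0.006, 0.02], [0.087, -0.045, -0.01, 0, 0.004, -0.006, 0.03], [0.087, -0.045, -0.01, 0, 0, 0, 0.03], [0.087, 0, 0, 0, 0, 0, 0]]]' > mv.in && python3 inch.py mv.in; python3 - <<'E'
from h import *
go(.42,.16,.2,75)
C=cam("wrist"); im=r.snapshot("wrist"); t=r.snapshot("top"); cv2.imwrite("pics/w2.png",im); cv2.imwrite("pics/t2.png",t); cv2.imwrite("pics/s2.png",r.snapshot("side"))
def rect(n,I,C,box,z,nm,lo=(8,100,150),hi=(24,255,255)):
    x0,y0,x1,y1=box; m=cv2.inRange(cv2.cvtColor(I,cv2.COLOR_BGR2HSV)[y0:y1,x0:x1],np.array(lo),np.array(hi))
    k=max(cv2.findContours(m,cv2.RETR_EXTERNAL,cv2.CHAIN_APPROX_NONE)[0],key=cv2.contourArea)
    b=cv2.boxPoints(cv2.minAreaRect(k))+[x0,y0]; W=onz(n,b,z,C); e=np.roll(W,-1,0)-W
    print(nm,b.round(1).tolist(),"c",W.mean(0).round(4),np.linalg.norm(e,axis=1).round(4),np.degrees(np.arctan2(e[:,1],e[:,0])).round(1))
u=proj("wrist",[.575,.54,.038],C)[0]; print(u, proj("wrist",[.411,.153,.038],C))
x,y=u.astype(int)
rect("w",im,C,(max(x-70,0),max(y-70,0),x+70,min(y+70,240)),.038,"short")
rect("top",t,cam("top"),(352,228,398,258),.038,"long")
cv2.imwrite("pics/p2.png",np.hstack([im[:260],np.zeros((260,4,3),np.uint8)]))
E
```

```text
time_s: 9.0
position: [0.5501, 0.4134, 0.2054]
tool_rot: [0.003, 0.738, 0.675, -0.003]
wrist_force: [-0.1, 0.8, 0.1]
width: 0.087
gripper_force: 0.0
p [0.5501 0.4134 0.2054] shift(now axes) [-0.2639 -0.107   0.0076] (end axes) [-0.2784 -0.0601  0.0054] rot [0.001  0.0086 0.1725] F [-0.1  0.8  0.1] w 0.087 t 9.0 q6 1.1
[330.26182377  49.30454739] [[224.59773454 395.31116811]]
short [[294.0, 0.0], [362.8, -3.4], [367.5, 91.3], [298.6, 94.7]] c [0.5756 0.5414 0.038 ] [0.0598 0.0778 0.0647 0.0779] [ -2.7 -89.4 177.5  86.9]Traceback (most recent call last):
  File "<stdin>", line 12, in <module>
  File "<stdin>", line 6, in rect
ValueError: max() iterable argument is empty
```

The short block is on the bench: its top measures 60–64 mm wide at the z=0.038 plane, centred at (0.576, 0.541). Now I'll check arm clearance to the post and beam for the long-block grasp.

```bash
python3 - <<'E'
from h import *
for h in (.2,.25,.3,.35,.4): print(h,proj("side",[0,0,h]).round(0))
L1,L2=.55,.468
for h in (.25,.3,.35):
  for X,Y,Z in((.4084,.1531,.037),(.4135,.1745,.037)):
    r_=np.hypot(X,Y); zw=Z+h+.056-h; d=np.hypot(r_,zw); a=np.arccos((L1**2+d*d-L2**2)/(2*L1*d)); q2=np.arctan2(r_,zw)-a
    E=np.array([L1*np.sin(q2),h+L1*np.cos(q2)]); W=np.array([r_,Z+h+.056]); 
    t=[( .487-E[1])/(W[1]-E[1]),(.61-E[1])/(W[1]-E[1])]; print(h,X,"q2",q2.round(2),"q4",(np.pi-np.arccos((L1**2+L2**2-d*d)/(2*L1*L2))).round(2),"E",E.round(3),"W",W.round(3),"r at .487,.61",[(E+(W-E)*k)[0].round(3) for k in t])
E
```

```text
0.2 [[551. 154.]]
0.25 [[558. 137.]]
0.3 [[566. 119.]]
0.35 [[574. 100.]]
0.4 [[583.  80.]]
0.25 0.4084 q2 0.4 q4 2.25 E [0.216 0.756] W [0.436 0.343] r at .487,.61 [np.float64(0.359), np.float64(0.294)]
0.25 0.4135 q2 0.42 q4 2.22 E [0.223 0.753] W [0.449 0.343] r at .487,.61 [np.float64(0.369), np.float64(0.302)]
0.3 0.4084 q2 0.4 q4 2.25 E [0.216 0.806] W [0.436 0.393] r at .487,.61 [np.float64(0.386), np.float64(0.32)]
0.3 0.4135 q2 0.42 q4 2.22 E [0.223 0.803] W [0.449 0.393] r at .487,.61 [np.float64(0.397), np.float64(0.329)]
0.35 0.4084 q2 0.4 q4 2.25 E [0.216 0.856] W [0.436 0.443] r at .487,.61 [np.float64(0.413), np.float64(0.347)]
0.35 0.4135 q2 0.42 q4 2.22 E [0.223 0.853] W [0.449 0.443] r at .487,.61 [np.float64(0.425), np.float64(0.357)]
```

```bash
python3 -c "
from h import *
go(.4147,.1783,.13,76)"
```

```text
p [0.5503 0.4228 0.2063] shift(now axes) [-0.2547 -0.1155  0.076 ] (end axes) [-0.2701 -0.0724  0.0763] rot [ 0.0021 -0.0003  0.1633] F [ 0.   0.6 -0.5] w 0.0873 t 9.15 q6 1.09
```

```bash
echo '[[[0.07, -0.0375, -0.0134, 0.004, 0, 0, 0.0233], [0.07, -0.0375, -0.0134, 0.008, 0, 0, 0.0233], [0.07, -0.0375, -0.0134, 0.013, 0, 0, 0.0233], [0.07, -0.0375, -0.0134, 0.013, 0, 0, 0.0233], [0.07, -0.0375, -0.0134, 0.013, 0, 0, 0.0233], [0.07, -0.0375, -0.0134, 0.013, 0, 0, 0.0233], [0.07, -0.0375, -0.0134, 0.012, 0, 0, 0.0233], [0.07, 0, 0, 0, 0, 0, 0], [0.07, 0, 0, 0, 0, 0, 0]]]' > mv.in && python3 inch.py mv.in; python3 - <<'E'
from h import *
go(.4147,.1783,.037,76)
t=r.snapshot("top"); s=r.snapshot("side"); cv2.imwrite("pics/t3.png",t);cv2.imwrite("pics/s3.png",s)
cv2.imwrite("pics/p3.png",np.hstack([t[100:400,260:560],s[0:300,240:600]]))
E
```

```text
time_s: 10.05
position: [0.419, 0.1782, 0.1301]
tool_rot: [0.001, 0.788, 0.616, 0.001]
wrist_force: [0.5, 0.5, 0.5]
width: 0.0698
gripper_force: 0.0
p [0.419  0.1782 0.1301] shift(now axes) [-0.0009 -0.0044  0.0931] (end axes) [-0.0009 -0.0042  0.0931] rot [ 0.0026 -0.0001  0.0011] F [0.5 0.5 0.5] w 0.0698 t 10.05 q6 0.73
```

View pics/p3.png

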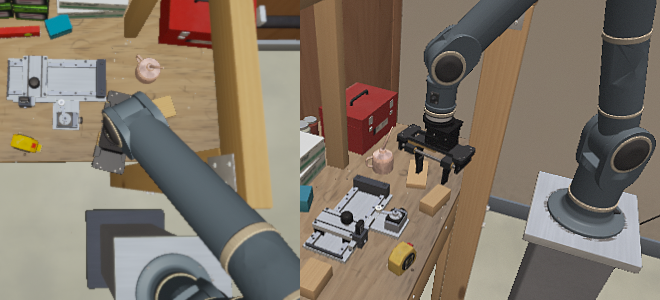

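The forearm passes about 5 cm to the left of the beam bracket and the gripper is over the long block, so it's clear to descend.

```bash
echo '[[[0.07, -0.001, -0.004, 0.03, 0, 0, 0], [0.07, 0, 0, 0.03, 0, 0, 0], [0.07, 0, 0, 0.02, 0, 0, 0], [0.07, 0, 0, 0.012, 0, 0, 0], [0.07, 0, 0, 0, 0, 0, 0]]]' > mv.in && python3 inch.py mv.in; python3 -c "
from h import *
go(.4147,.1783,.037,76)"
```

```text
time_s: 10.65
position: [0.4143, 0.1777, 0.0367]
tool_rot: [0.001, 0.788, 0.616, -0.001]
wrist_force: [-0.7, -0.7, 0.5]
width: 0.07
gripper_force: 0.0
p [0.4143 0.1777 0.0367] shift(now axes) [ 0.0007  0.0003 -0.0003] (end axes) [ 0.0007  0.0003 -0.0003] rot [0.0004 0.0022 0.0015] F [-0.7 -0.7  0.5] w 0.07 t 10.65 q6 0.5
```

Close, then lift.

```bash
echo '[[[0.035, 0, 0, 0, 0, 0, 0], [0.035, 0, 0, 0, 0, 0, 0], [0.035, 0, 0, 0, 0, 0, 0], [0.035, 0, 0, 0, 0, 0, 0], [0.035, 0, 0, 0, 0, 0, 0], [0.035, 0, 0, -0.03, 0, 0, 0], [0.035, 0, 0, -0.05, 0, 0, 0], [0.035, 0, 0, -0.05, 0, 0, 0], [0.035, 0, 0, 0, 0, 0, 0]]]' > mv.in && python3 inch.py mv.in 30; python3 -c "
from h import *
go(.5943,.2855,.165,89.1)"
```

```text
time_s: 11.55
position: [0.4179, 0.1789, 0.174]
tool_rot: [0.002, 0.788, 0.616, 0.007]
wrist_force: [0.9, 0.7, -0.8]
width: 0.0446
gripper_force: 30.0
p [0.4179 0.1789 0.174 ] shift(now axes) [0.1461 0.1452 0.0119] (end axes) [0.1094 0.1747 0.009 ] rot [ 0.0127 -0.0071 -0.2289] F [ 0.9  0.7 -0.8] w 0.0446 t 11.55 q6 0.83
```

```bash
echo '[[[0.035, 0.0213, 0.0267, 0.001, 0.002, -0.001, -0.038], [0.035, 0.0213, 0.0267, 0.001, 0.002, -0.001, -0.038], [0.035, 0.0213, 0.0267, 0.001, 0.002, -0.001, -0.038], [0.035, 0.0213, 0.0267, 0.001, 0.002, -0.001, -0.038], [0.035, 0.0213, 0.0267, 0.001, 0.002, -0.001, -0.038], [0.035, 0.0213, 0.0267, 0.001, 0.002, -0.001, -0.038], [0.035, 0, 0, 0.04, 0, 0, 0], [0.035, 0, 0, 0, 0, 0, 0], [0.035, 0, 0, 0, 0, 0, 0]]]' > mv.in && python3 inch.py mv.in; python3 -c "
from h import *
go(.5943,.2855,.049,89.1)
C=cam('wrist'); im=r.snapshot('wrist'); cv2.imwrite('pics/w4.png',im)
P,Rm,_=st(); print(proj('wrist',[P+Rm@[x,y,-.001] for x,y in((.024,-.0225),(.024,.0225))],C).round(0).tolist())"
```

```text
time_s: 12.45
position: [0.5894, 0.2782, 0.1195]
tool_rot: [-0.002, 0.713, 0.701, -0.008]
wrist_force: [0.1, -0.3, -0.1]
width: 0.0449
gripper_force: 30.0
p [0.5894 0.2782 0.1195] shift(now axes) [0.0079 0.0057 0.0703] (end axes) [0.0073 0.0047 0.0705] rot [-0.0143  0.0081 -0.0008] F [ 0.1 -0.3 -0.1] w 0.0449 t 12.45 q6 0.91
[[270.0, 222.0], [364.0, 222.0]]
```

View pics/w4.png

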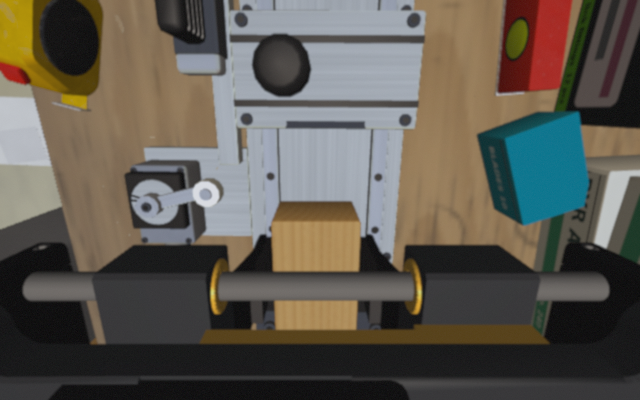

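The block is held square over the bed and centred between the rails. Lowering it now.

```bash
echo '[[[0.035, 0.007, 0.005, 0.03, -0.014, 0.008, 0], [0.035, 0, 0, 0.025, 0, 0, 0], [0.035, 0, 0, 0.01, 0, 0, 0], [0.035, 0, 0, 0.003, 0, 0, 0], [0.035, 0, 0, 0, 0, 0, 0]]]' > mv.in && python3 inch.py mv.in; python3 -c "
from h import *
go(.5943,.2855,.049,89.1)"
```

```text
time_s: 13.0
position: [0.5961, 0.286, 0.054]
tool_rot: [0.001, 0.713, 0.701, 0.003]
wrist_force: [-0.2, 0.3, -0.8]
width: 0.0446
gripper_force: 30.0
p [0.5961 0.286  0.054 ] shift(now axes) [-0.0005 -0.0019  0.0049] (end axes) [-0.0005 -0.0018  0.005 ] rot [ 0.0045 -0.0026 -0.0009] F [-0.2  0.3 -0.8] w 0.0446 t 13.0 q6 0.77
```

```bash
echo '[[[0.035, 0, -0.001, 0.0045, 0.004, -0.002, 0], [0.035, 0, 0, 0, 0, 0, 0], [0.035, 0, 0, 0, 0, 0, 0]]]' > mv.in && python3 inch.py mv.in;python3 -c "
from h import *
go(.5943,.2855,.049,89.1)"
```

```text
time_s: 13.3
position: [0.5961, 0.2865, 0.0504]
tool_rot: [0.0, 0.713, 0.701, 0.001]
wrist_force: [-1.0, -0.4, 6.3]
width: 0.0446
gripper_force: 30.0
p [0.5961 0.2865 0.0504] shift(now axes) [-0.001  -0.0018  0.0014] (end axes) [-0.001  -0.0018  0.0014] rot [ 0.0026 -0.0016 -0.0008] F [-1.  -0.4  6.3] w 0.0446 t 13.3 q6 0.77
```

```bash
echo '[[[0.065, 0, 0, 0, 0, 0, 0], [0.065, 0, 0, 0, 0, 0, 0], [0.065, 0, 0, 0, 0, 0, 0], [0.065, 0, 0, 0, 0, 0, 0], [0.065, 0, 0, -0.03, 0, 0, 0], [0.05, 0, 0, -0.05, 0, 0, 0], [0.048, 0.04, -0.01, 0, 0, 0, 0], [0.048, 0.045, -0.01, 0, 0, 0, 0], [0.048, 0, 0, 0, 0, 0, 0], [0.048, 0, 0, 0, 0, 0, 0]]]' > mv.in && python3 inch.py mv.in;python3 -c "
from h import *
go(.571,.375,.077,89.1)
C=cam('wrist'); im=r.snapshot('wrist'); cv2.imwrite('pics/w5.png',im); cv2.imwrite('pics/t5.png',r.snapshot('top')); cv2.imwrite('pics/s5.png',r.snapshot('side'))
H=cv2.cvtColor(im,cv2.COLOR_BGR2HSV); import pickle; pickle.dump(C,open('w5.pkl','wb'))
print(proj('wrist',[[.571,.375,.089],[.525,.3995,.1],[.5943,.2595,.05]],C).round(0).tolist())
s=cv2.imread('pics/s5.png'); cv2.imwrite('pics/p5.png',np.hstack([im,cv2.resize(s[150:290,220:400],None,fx=1.2,fy=1.2).repeat(1,0)[:0] if 0 else im[:, :100]]))
"
```

```text
time_s: 14.3
position: [0.5747, 0.373, 0.1278]
tool_rot: [-0.001, 0.712, 0.703, -0.001]
wrist_force: [-0.7, -0.7, -0.4]
width: 0.0483
gripper_force: 0.0
p [0.5747 0.373  0.1278] shift(now axes) [ 0.0019 -0.0036  0.0508] (end axes) [ 0.0019 -0.0037  0.0508] rot [-0.002   0.0001  0.003 ] F [-0.7 -0.7 -0.4] w 0.0483 t 14.3 q6 0.94
[[310.0, 234.0], [228.0, 202.0], [340.0, 343.0]]
```

```bash
echo '[[[0.048, 0.004, -0.0035, 0.025, 0, 0, 0.003], [0.048, 0, 0, 0.022, 0, 0, 0], [0.048, 0, 0, 0.003, 0, 0, 0], [0.048, 0, 0, 0, 0, 0, 0]]]' > mv.in && python3 inch.py mv.in;python3 -c "
from h import *
go(.571,.377,.077,89.1)
t=cv2.imread('pics/t5.png');b=cv2.imread('pics/s5.png')
for n,I in(('top',t),('side',b)):
    C=cam(n);u=proj(n,[.5943,.2595,.05],C)[0]; x,y=u.astype(int)
    m=cv2.inRange(cv2.cvtColor(I[y-30:y+30,x-40:x+40],cv2.COLOR_BGR2HSV),(8,90,120),(24,255,255))
    k=max(cv2.findContours(m,0,1)[0],key=cv2.contourArea); bb=cv2.boxPoints(cv2.minAreaRect(k))+[x-40,y-30]; print(n,u.round(0),cv2.contourArea(k),bb.round(0).tolist(),onz(n,bb,.05,C).round(3).tolist())
"
```

```text
time_s: 14.85
position: [0.5729, 0.3737, 0.0777]
tool_rot: [-0.0, 0.715, 0.7, -0.001]
wrist_force: [0.7, 0.5, 1.0]
width: 0.0477
gripper_force: 0.0
p [0.5729 0.3737 0.0777] shift(now axes) [ 0.0033 -0.002   0.0007] (end axes) [ 0.0033 -0.0019  0.0007] rot [-0.0019  0.0016 -0.0056] F [0.7 0.5 1. ] w 0.0477 t 14.85 q6 0.86
top [336. 177.] 685.0 [[328.0, 146.0], [375.0, 146.0], [375.0, 192.0], [328.0, 192.0]] [[0.685, 0.282, 0.05], [0.685, 0.146, 0.05], [0.549, 0.151, 0.05], [0.55, 0.283, 0.05]]
side [300. 195.] 173.0 [[281.0, 208.0], [295.0, 186.0], [309.0, 195.0], [296.0, 217.0]] [[0.615, 0.329, 0.05], [0.625, 0.231, 0.05], [0.57, 0.25, 0.05], [0.564, 0.344, 0.05]]
```

```bash
echo '[[[0.02, 0.001, -0.001, 0, 0, 0, 0], [0.02, 0, 0, 0, 0, 0, 0], [0.02, 0, 0, 0, 0, 0, 0], [0.02, 0, 0, 0, 0, 0, 0], [0.02, -0.006, 0, 0, 0, 0, 0], [0.02, -0.008, 0, 0, 0, 0, 0], [0.02, -0.008, 0, 0, 0, 0, 0], [0.02, -0.004, 0, 0, 0, 0, 0], [0.02, 0, 0, 0, 0, 0, 0]]]' > mv.in && python3 inch.py mv.in 25;python3 -c "
from h import *
go(.571,.336,.077,89.1)"
```

```text
time_s: 15.75
position: [0.5711, 0.3507, 0.0793]
tool_rot: [-0.001, 0.714, 0.7, 0.0]
wrist_force: [-0.9, 1.8, 6.4]
width: 0.0303
gripper_force: 25.0
p [0.5711 0.3507 0.0793] shift(now axes) [-0.0147  0.0002  0.0023] (end axes) [-0.0147  0.0001  0.0023] rot [-0.0004 -0.0013 -0.0037] F [-0.9  1.8  6.4] w 0.0303 t 15.75 q6 0.84
```

```bash
echo '[[[0.02, -0.005, 0, -0.001, 0, 0, 0], [0.02, -0.005, 0, 0, 0, 0, 0], [0.02, 0, 0, 0, 0, 0, 0]]]' > mv.in && python3 inch.py mv.in;python3 -c "
from h import *
go(.571,.336,.077,89.1)
C=cam('wrist'); cv2.imwrite('pics/w6.png',r.snapshot('wrist')); import pickle; pickle.dump(C,open('w6.pkl','wb'))"
```

```text
time_s: 16.05
position: [0.5709, 0.3402, 0.0794]
tool_rot: [-0.0, 0.714, 0.7, -0.0]
wrist_force: [-0.7, 2.5, 2.4]
width: 0.0303
gripper_force: 25.0
p [0.5709 0.3402 0.0794] shift(now axes) [-0.0042  0.0002  0.0024] (end axes) [-0.0042  0.0002  0.0024] rot [-0.0009 -0.0003 -0.0039] F [-0.7  2.5  2.4] w 0.0303 t 16.05 q6 0.83
```

View pics/w6.png

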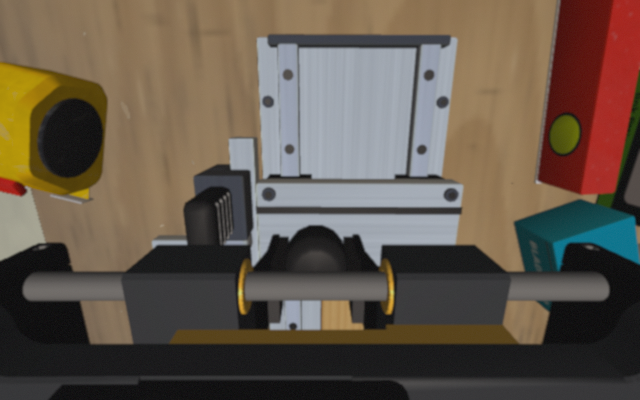

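The carriage follows the knob, and its rear edge is at row ~181. The dog is at (222,205) and the block is just visible in front at (340,315). I'll keep pushing until contact.

```bash
echo '[[[0.02, -0.003, 0, 0, 0, 0, 0], [0.02, -0.003, 0, 0, 0, 0, 0], [0.02, 0, 0, 0, 0, 0, 0]]]' > mv.in && python3 inch.py mv.in; echo '[[[0.02, -0.003, 0, 0, 0, 0, 0], [0.02, 0, 0, 0, 0, 0, 0]]]' > mv.in && python3 inch.py mv.in; echo '[[[0.02, -0.003, 0, 0, 0, 0, 0], [0.02, 0, 0, 0, 0, 0, 0]]]' > mv.in && python3 inch.py mv.in
```

```text
time_s: 16.4
position: [0.5708, 0.3356, 0.0794]
tool_rot: [-0.001, 0.714, 0.7, 0.001]
wrist_force: [0.4, 5.7, 0.5]
width: 0.0304
gripper_force: 25.0
time_s: 16.6
position: [0.5707, 0.3355, 0.0794]
tool_rot: [-0.002, 0.713, 0.701, 0.003]
wrist_force: [1.9, 9.1, -3.0]
width: 0.0305
gripper_force: 25.0
time_s: 16.8
position: [0.5707, 0.3355, 0.0794]
tool_rot: [-0.003, 0.713, 0.701, 0.005]
wrist_force: [2.7, 15.6, -6.0]
width: 0.0306
gripper_force: 25.0
```

The carriage stopped dead at y=0.3355 and the force built to 15.6 N, so it's snug. I'll check the reading in the images and locate the dog.

```bash
python3 - <<'E'
from h import *; import pickle
C=cam("wrist"); im=r.snapshot("wrist"); cv2.imwrite("pics/w7.png",im); pickle.dump(C,open("w7.pkl","wb"))
g=cv2.cvtColor(im,cv2.COLOR_BGR2GRAY).astype(int)
for c in (330,370,440): print(c,"rear",g[15:50,c].tolist(),"car",g[145:200,c].tolist())
print("cam",C[2][:3,3].round(3)); 
for row in (150,160,165,170,175): print(row,onz("w",[[350,row]],.05,C).round(4))
for row in (25,30,35): print(row,onz("w",[[350,row]],.012,C).round(4))
E
```

```text
330 rear [120, 120, 121, 121, 121, 121, 121, 121, 121, 121, 120, 109, 88, 71, 65, 65, 65, 65, 66, 65, 65, 64, 57, 44, 46, 84, 128, 159, 168, 170, 169, 169, 169, 168, 169] car [169, 169, 169, 170, 169, 170, 169, 170, 170, 169, 170, 170, 169, 169, 170, 171, 170, 171, 170, 171, 170, 170, 171, 171, 171, 170, 171, 171, 171, 171, 171, 171, 168, 151, 112, 86, 88, 99, 126, 153, 164, 166, 165, 164, 166, 166, 166, 167, 167, 168, 168, 167, 166, 165, 167]
370 rear [125, 124, 123, 124, 123, 123, 121, 121, 121, 120, 119, 110, 90, 71, 65, 65, 63, 64, 65, 66, 66, 65, 58, 48, 41, 72, 116, 151, 161, 163, 163, 163, 163, 163, 163] car [165, 166, 166, 166, 166, 166, 166, 166, 167, 166, 167, 167, 167, 167, 166, 168, 167, 167, 168, 168, 169, 169, 168, 168, 168, 168, 169, 168, 168, 168, 169, 169, 166, 152, 119, 93, 88, 96, 120, 147, 164, 168, 167, 167, 168, 169, 170, 169, 169, 170, 170, 169, 168, 166, 168]
440 rear [119, 119, 119, 119, 122, 119, 119, 119, 119, 119, 119, 118, 105, 84, 68, 66, 65, 65, 64, 64, 65, 72, 90, 114, 130, 135, 140, 151, 158, 159, 159, 161, 162, 161, 161] car [170, 170, 170, 170, 170, 171, 170, 170, 169, 169, 169, 170, 169, 170, 169, 170, 170, 171, 170, 169, 170, 170, 169, 168, 166, 166, 164, 164, 163, 162, 158, 140, 107, 67, 59, 77, 87, 92, 109, 139, 163, 170, 171, 171, 171, 171, 171, 172, 171, 171, 170, 169, 168, 167, 168]
cam [0.572 0.409 0.225]
150 [[0.5909 0.3904 0.05  ]]
160 [[0.591  0.3849 0.05  ]]
165 [[0.591  0.3821 0.05  ]]
170 [[0.591  0.3793 0.05  ]]
175 [[0.5911 0.3764 0.05  ]]
25 [[0.5941 0.4619 0.012 ]]
30 [[0.5941 0.4592 0.012 ]]
35 [[0.5941 0.4564 0.012 ]]
```

The carriage reads ≈0.0546. Now release the knob, rise, and move over the dog grip.

```bash
echo '[[[0.042, 0.004, 0, 0, 0, 0, 0], [0.042, 0, 0, 0, 0, 0, 0], [0.042, 0, 0, 0, 0, 0, 0], [0.042, 0, 0, -0.03, 0, 0, 0], [0.042, 0, 0, -0.03, 0, 0, 0], [0.024, 0, 0, 0, 0, 0, 0], [0.024, 0.015, -0.025, 0, 0, 0, 0], [0.024, 0.015, -0.025, 0, 0, 0, 0], [0.024, 0, 0, 0, 0, 0, 0], [0.024, 0, 0, 0, 0, 0, 0]]]' > mv.in && python3 inch.py mv.in;python3 - <<'E'
from h import *; import pickle
go(.5205,.3636,.0885,89.1)
C=pickle.load(open("w7.pkl","rb")); im=cv2.imread("pics/w7.png")
H=cv2.cvtColor(im,cv2.COLOR_BGR2HSV); b=(170,170,240,248)
for th in (45,60):
    m=(H[b[1]:b[3],b[0]:b[2],2]<th).astype(np.uint8); k=max(cv2.findContours(m,0,1)[0],key=cv2.contourArea); x,y,w,h=cv2.boundingRect(k); print(th,x+b[0],y+b[1],w,h,"far edge z.1",onz("w",[[x+b[0]+w/2,y+b[1]]],.1,C).round(4))
print(H[180:246:3,205,2].tolist(),H[215,170:260:3,2].tolist())
E
```

```text
time_s: 17.85
position: [0.5209, 0.3624, 0.1387]
tool_rot: [0.0, 0.714, 0.7, -0.001]
wrist_force: [0.6, -0.6, 0.3]
width: 0.0246
gripper_force: 0.0
p [0.5209 0.3624 0.1387] shift(now axes) [ 0.0013 -0.0003  0.0502] (end axes) [ 0.0012 -0.0004  0.0502] rot [-0.0017  0.0019 -0.0031] F [ 0.6 -0.6  0.3] w 0.0246 t 17.85 q6 0.91
45 170 186 70 62 far edge z.1 [[0.5265 0.3822 0.1   ]]
60 170 185 70 63 far edge z.1 [[0.5266 0.3826 0.1   ]]
[77, 79, 78, 36, 25, 20, 23, 29, 42, 53, 58, 57, 59, 58, 56, 57, 57, 54, 54, 53, 51, 49] [135, 135, 137, 141, 142, 59, 39, 46, 49, 53, 59, 63, 55, 42, 34, 25, 59, 38, 64, 72, 69, 60, 76, 76, 77, 61, 33, 48, 179, 167]
```

```bash
echo '[[[0.032, 0, 0.0015, 0.02, 0, 0, 0], [0.032, 0, 0, 0.017, 0, 0, 0], [0.032, 0, 0, 0.01, 0, 0, 0], [0.032, 0, 0, 0.001, 0, 0, 0], [0.032, 0, 0, 0, 0, 0, 0]]]' > mv.in && python3 inch.py mv.in;python3 - <<'E'
from h import *; import pickle
go(.522,.3625,.0895,89.1)
C=pickle.load(open("w7.pkl","rb")); print(onz("w",[[184,215],[219,215],[201,205]],.1,C).round(4).tolist())
E
```

```text
time_s: 18.35
position: [0.5234, 0.3626, 0.0913]
tool_rot: [-0.0, 0.714, 0.7, -0.0]
wrist_force: [0.6, 0.8, 0.2]
width: 0.0318
gripper_force: 0.0
p [0.5234 0.3626 0.0913] shift(now axes) [-0.0001 -0.0014  0.0018] (end axes) [-0.0001 -0.0014  0.0018] rot [-0.0008  0.0006 -0.0047] F [0.6 0.8 0.2] w 0.0318 t 18.35 q6 0.82
[[0.5164, 0.37, 0.1], [0.531, 0.3697, 0.1], [0.524, 0.3742, 0.1]]
```

```bash
echo '[[[0.008, 0, 0, 0.001, 0, 0, 0], [0.008, 0, 0, 0, 0, 0, 0], [0.008, 0, 0, 0, 0, 0, 0], [0.008, 0, 0, 0, 0, 0, 0], [0.008, 0, 0, 0, 0, 0, 0]]]' > mv.in && python3 inch.py mv.in 20
```

```text
time_s: 18.85
position: [0.5214, 0.3635, 0.0908]
tool_rot: [-0.001, 0.714, 0.7, -0.001]
wrist_force: [-4.2, -0.9, 5.7]
width: 0.0137
gripper_force: 20.0
```

```bash
echo '[[[0.008, -0.004, -0.002, 0, 0, 0, 0], [0.008, -0.006, 0, 0, 0, 0, 0], [0.008, -0.006, 0, 0, 0, 0, 0], [0.008, 0, 0, 0, 0, 0, 0]]]' > mv.in && python3 inch.py mv.in 30; echo '[[[0.008, -0.004, 0, 0, 0, 0, 0], [0.008, 0, 0, 0, 0, 0, 0]]]' > mv.in && python3 inch.py mv.in
```

```text
time_s: 19.25
position: [0.521, 0.3496, 0.0908]
tool_rot: [-0.001, 0.714, 0.7, 0.002]
wrist_force: [-0.8, 4.2, 0.2]
width: 0.0141
gripper_force: 30.0
time_s: 19.45
position: [0.5209, 0.3461, 0.0908]
tool_rot: [-0.001, 0.714, 0.701, 0.002]
wrist_force: [1.1, 5.0, -0.4]
width: 0.0137
gripper_force: 30.0
```

```bash
for i in 1 2; do echo '[[[0.008, -0.003, 0, 0, 0, 0, 0], [0.008, 0, 0, 0, 0, 0, 0]]]' > mv.in && python3 inch.py mv.in | grep -E "pos|wrist"; done; echo '[[[0.008, -0.003, 0, 0, 0, 0, 0], [0.008, 0, 0, 0, 0, 0, 0]]]' > mv.in && python3 inch.py mv.in | grep -E "pos|wrist"; echo '[[[0.008, -0.003, 0, 0, 0, 0, 0], [0.008, 0, 0, 0, 0, 0, 0]]]' > mv.in && python3 inch.py mv.in | grep -E "pos|wrist|time"
```

```text
position: [0.5209, 0.3434, 0.0908]
wrist_force: [1.0, 6.4, -1.4]
position: [0.5208, 0.3405, 0.0908]
wrist_force: [0.3, 6.2, -1.1]
position: [0.5208, 0.3382, 0.0908]
wrist_force: [1.0, 7.4, -1.5]
time_s: 20.25
position: [0.5207, 0.3355, 0.0908]
wrist_force: [1.1, 8.3, -2.5]
```

```bash
echo '[[[0.008, -0.0025, 0, 0, 0, 0, 0], [0.008, 0, 0, 0, 0, 0, 0]]]' > mv.in && python3 inch.py mv.in | grep -E "pos|wrist"; echo '[[[0.008, -0.0025, 0, 0, 0, 0, 0], [0.008, 0, 0, 0, 0, 0, 0]]]' > mv.in && python3 inch.py mv.in | grep -E "pos|wrist|time"; python3 - <<'E'
from h import *; import pickle
t=r.snapshot("top"); cv2.imwrite("pics/t8.png",t)
C=cam("top")
for n in("top0","t8"):
    I=cv2.imread(f"pics/{n}.png"); u=proj("top",[.518,.30,.069],C)[0]; x,y=u.astype(int)
    c=I[y-10:y+10,x-12:x+16].min(2).astype(float); c=np.clip(c-205,0,None); print(n,u.round(1),c.sum(),[(c.sum(0)@np.arange(28)/max(c.sum(),1)+x-12).round(2),(c.sum(1)@np.arange(20)/max(c.sum(),1)+y-10).round(2)])
E
```

```text
position: [0.5207, 0.3332, 0.0909]
wrist_force: [0.6, 8.0, -3.1]
time_s: 20.65
position: [0.5206, 0.3309, 0.0908]
wrist_force: [0.8, 8.7, -2.2]
top0 [322.3 202.1] 135.0 [np.float64(320.96), np.float64(201.51)]
t8 [322.3 202.1] 0.0 [np.float64(310.0), np.float64(192.0)]
```

```bash
echo '[[[0.008, -0.0025, 0, 0, 0, 0, 0], [0.008, 0, 0, 0, 0, 0, 0]]]' > mv.in && python3 inch.py mv.in | grep -E "pos|wrist"; echo '[[[0.008, -0.0025, 0, 0, 0, 0, 0], [0.008, 0, 0, 0, 0, 0, 0]]]' > mv.in && python3 inch.py mv.in | grep -E "pos|wrist|time"; python3 - <<'E'
from h import *
s=r.snapshot("side"); cv2.imwrite("pics/s9.png",s); C=cam("side")
for n in("side0","s9"):
    I=cv2.imread(f"pics/{n}.png"); u=proj("side",[.518,.30,.066],C)[0]; x,y=u.astype(int)
    H=cv2.cvtColor(I,cv2.COLOR_BGR2HSV)[y-18:y+14,x-18:x+22]
    for th in (190,205,220):
        m=((H[...,2]>th)&(H[...,1]<30)).astype(np.uint8); N,l,S,ct=cv2.connectedComponentsWithStats(m)
        print(n,u.round(1),th,[(S[i,4],(ct[i]+[x-18,y-18]).round(1).tolist()) for i in range(1,N) if S[i,4]>6])
print(proj("side",[[.518,.3026,.066],[.518,.287,.066],[.516,.277,.066]],C).round(1).tolist())
E
```

```text
position: [0.5206, 0.3286, 0.0908]
wrist_force: [-0.5, 8.9, -2.6]
time_s: 21.1
position: [0.5205, 0.3261, 0.0908]
wrist_force: [0.5, 9.6, -3.2]
side0 [319.2 206.9] 190 [(np.int32(27), [326.1, 200.0]), (np.int32(55), [316.8, 203.5]), (np.int32(24), [309.2, 211.9]), (np.int32(36), [320.8, 217.0]), (np.int32(7), [303.7, 217.9]), (np.int32(16), [310.3, 217.7])]
side0 [319.2 206.9] 205 [(np.int32(19), [318.3, 207.3])]
side0 [319.2 206.9] 220 [(np.int32(14), [318.4, 207.4])]
s9 [319.2 206.9] 190 [(np.int32(26), [324.2, 202.3]), (np.int32(10), [302.7, 209.6]), (np.int32(26), [303.0, 216.2]), (np.int32(30), [323.6, 215.3]), (np.int32(8), [339.0, 213.5]), (np.int32(11), [332.8, 216.5])]
s9 [319.2 206.9] 205 [(np.int32(8), [322.6, 202.8]), (np.int32(7), [331.9, 216.1])]
s9 [319.2 206.9] 220 []
[[318.8, 207.5], [321.2, 204.0], [323.4, 202.0]]
```

```bash
echo '[[[0.008, -0.0025, 0, 0, 0, 0, 0], [0.008, 0, 0, 0, 0, 0, 0]]]' > mv.in && python3 inch.py mv.in | grep -E "pos|wrist"; echo '[[[0.024, 0.002, 0, 0, 0, 0, 0], [0.024, 0, 0, 0, 0, 0, 0], [0.024, 0, 0, 0, 0, 0, 0], [0.024, 0, 0, -0.03, 0, 0, 0], [0.024, 0, 0, -0.05, 0, 0, 0], [0.024, -0.03, 0.01, -0.05, 0, 0, 0], [0.024, -0.045, 0.015, -0.02, 0, 0, 0], [0.024, 0, 0, 0, 0, 0, 0], [0.024, 0, 0, 0, 0, 0, 0]]]' > mv.in && python3 inch.py mv.in; python3 - <<'E'
from h import *; import pickle
go(.522,.3625,.0895,89.1)
C=cam("wrist"); im=r.snapshot("wrist"); cv2.imwrite("pics/w10.png",im); pickle.dump(C,open("w10.pkl","wb"))
u=proj("w",[[.518,.3026,.069],[.518,.284,.069],[.4742,.2925,.06],[.571,.3365,.089]],C); print(u.round(1).tolist())
x,y=u[1].astype(int); H=cv2.cvtColor(im,cv2.COLOR_BGR2HSV); b=(x-45,y-45,x+45,y+45)
for th in (185,200,215):
    m=((H[b[1]:b[3],b[0]:b[2],2]>th)&(H[b[1]:b[3],b[0]:b[2],1]<30)).astype(np.uint8); N,l,S,ct=cv2.connectedComponentsWithStats(m)
    for i in range(1,N):
        if S[i,4]>25: c=ct[i]+b[:2]; print(th,S[i].tolist(),c.round(1).tolist(),onz("w",[c],.069,C).round(4).tolist())
E
```

```text
position: [0.5205, 0.3235, 0.0908]
wrist_force: [0.7, 9.0, -2.8]
time_s: 22.25
position: [0.5427, 0.249, 0.2327]
tool_rot: [0.0, 0.715, 0.699, 0.0]
wrist_force: [-0.3, 0.5, 0.1]
width: 0.024
gripper_force: 0.0
p [0.5427 0.249  0.2327] shift(now axes) [ 0.113  -0.0235  0.1432] (end axes) [ 0.1132 -0.0225  0.1432] rot [ 0.0005  0.0001 -0.008 ] F [-0.3  0.5  0.1] w 0.024 t 22.25 q6 1.06
[[288.5, 136.0], [289.4, 155.3], [246.1, 146.7], [345.4, 96.7]]
185 [62, 0, 28, 5, 130] [318.5, 112.1] [[0.5475, 0.3241, 0.069]]
185 [0, 3, 35, 31, 263] [263.6, 120.0] [[0.495, 0.3181, 0.069]]
185 [62, 11, 28, 18, 198] [321.5, 126.3] [[0.55, 0.3109, 0.069]]
185 [0, 21, 17, 11, 106] [251.8, 135.4] [[0.4826, 0.3041, 0.069]]
185 [64, 26, 9, 64, 494] [312.3, 165.5] [[0.5402, 0.2734, 0.069]]
185 [84, 26, 6, 64, 226] [331.6, 169.9] [[0.5593, 0.2685, 0.069]]
185 [30, 31, 32, 36, 877] [290.1, 161.2] [[0.5184, 0.2782, 0.069]]
185 [0, 40, 16, 10, 98] [251.3, 155.5] [[0.4805, 0.2847, 0.069]]
200 [36, 34, 19, 19, 236] [289.4, 153.3] [[0.5181, 0.286, 0.069]]
215 [37, 35, 18, 17, 177] [289.6, 152.9] [[0.5183, 0.2864, 0.069]]
```

The roller now measures (0.518, 0.286), about 17 mm from its free position, and its 18 mm diameter checks. I'll cross-check from the fixed side camera, and check the carriage and block too.

```bash
python3 - <<'E'
from h import *; import pickle
s=r.snapshot("side"); cv2.imwrite("pics/s11.png",s); t=r.snapshot("top"); cv2.imwrite("pics/t11.png",t)
def cen(I,n,y0):
    C=cam(n); res=[]
    u=proj(n,[.518,y0,.067],C)[0]; x,y=u.round().astype(int); w=I[y-6:y+7,x-6:x+7].min(2).astype(float)
    w=np.clip(w-195,0,None); yy,xx=np.mgrid[y-6:y+7,x-6:x+7]; c=np.array([(w*xx).sum(),(w*yy).sum()])/max(w.sum(),1)
    print(n,y0,"sum",w.sum(),c.round(2),onz(n,[c],.069,C).round(4) if w.sum()>0 else "")
cen(cv2.imread("pics/side0.png"),"side",.3026); cen(s,"side",.286)
cen(cv2.imread("pics/top0.png"),"top",.3026); cen(t,"top",.286)
C=pickle.load(open("w10.pkl","rb")); im=cv2.imread("pics/w10.png"); H=cv2.cvtColor(im,cv2.COLOR_BGR2HSV); g=H[...,2]
# block on bed
m=cv2.inRange(H[90:240,300:420],(8,90,130),(24,255,255)); k=max(cv2.findContours(m,0,1)[0],key=cv2.contourArea); bb=cv2.boxPoints(cv2.minAreaRect(k))+[300,90]
W=onz("w",bb,.05,C); e=np.roll(W,-1,0)-W; print("block",bb.round(1).tolist(),W.mean(0).round(4),np.linalg.norm(e,axis=1).round(4),np.degrees(np.arctan2(e[:,1],e[:,0])).round(1))
print("stop/row profile",g[195:250,360].tolist()); print("front edge carriage",g[95:140,365].tolist())
for v in (110,115,120,125,205,215,220,225): print(v,onz("w",[[362,v]],.05,C).round(4).tolist())
E
```

```text
side 0.3026 sum 502.0 [318.32 207.24] [[0.5181 0.3053 0.069 ]]
side 0.286 sum 299.0 [321.47 203.41] [[0.5169 0.2878 0.069 ]]
top 0.3026 sum 350.0 [320.94 201.51] [[0.5195 0.3036 0.069 ]]
top 0.286 sum 485.0 [327.01 201.19] [[0.5204 0.2869 0.069 ]]
block [[342.2, 225.0], [344.3, 133.1], [386.4, 134.0], [384.3, 225.9]] [0.5949 0.2519 0.05  ] [0.0999 0.0431 0.1002 0.0469] [ 88.8  -2.6 -89.1 177.2]
stop/row profile [187, 187, 186, 187, 188, 187, 187, 187, 187, 187, 187, 186, 186, 185, 186, 185, 188, 186, 186, 186, 187, 187, 188, 187, 185, 185, 184, 185, 183, 173, 140, 93, 76, 82, 82, 82, 82, 83, 82, 82, 81, 81, 82, 83, 82, 82, 83, 82, 82, 81, 83, 86, 118, 147, 156]
front edge carriage [188, 192, 193, 194, 192, 189, 188, 188, 188, 189, 190, 189, 189, 190, 191, 193, 192, 191, 191, 187, 170, 127, 93, 87, 101, 143, 180, 191, 189, 188, 188, 189, 191, 189, 187, 186, 176, 148, 109, 132, 171, 184, 186, 186, 186]
110 [[0.5913, 0.3251, 0.05]]
115 [[0.5913, 0.3203, 0.05]]
120 [[0.5914, 0.3154, 0.05]]
125 [[0.5915, 0.3105, 0.05]]
205 [[0.593, 0.2256, 0.05]]
215 [[0.5932, 0.2141, 0.05]]
220 [[0.5933, 0.2083, 0.05]]
225 [[0.5934, 0.2024, 0.05]]
```

The block is snug (length 99.9 mm, centre at table y -0.0796, square within 0.3°). All three cameras put the roller 16.7–17.5 mm from free, between click at 15.5 and overtravel at 25.5, and the force trace agrees at 16.7 mm. Handing in.

```bash
python3 -c "
from rig import r
print(r.close_job())"
```

```text
the job is handed in; nothing more can be done
None
```

I handed the job in at about 22 s, but no verdict came back. By my measurements the short block is flat on the bench, the 100 mm block is snug and square with the carriage at about 55 mm, and the dog holds the roller about 17 mm in, between click (15.5 mm) and overtravel (25.5 mm).

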